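Leak-check the lid seal of an anaerobic culture box

ROBOT

A 7-joint arm with a two-finger parallel gripper is mounted at the origin on the work surface. World frame = base frame: x ahead of the robot, y to its left, z up, the work surface at z = 0. Lengths are in m, angles in rad, forces in N, time in s.
With the tool pointing down it reaches from about 0.4 to 0.85 m from the base axis. Payload 10.4 kg.
Tool frame: the origin (TCP) lies midway between the tips of the shut fingers; the grasp point (between the pads) lies 19 mm behind it; z points along the fingers, y is the line along which they close (so a half turn about z gives the same grasp; the last joint's range is limited). The gripper opens to 87 mm and grips with 3 to 60 N. Pads are 19 mm wide; open, the fingers measure 117 mm over their backs; the gripper's body (75 mm by 190 mm) begins 51 mm behind the grasp point.
Start: joints at [1.172, 0.332, -0.065, 1.46, 0.022, 1.35, -0.088], TCP at [0.229, -0.581, 0.223] pointing down, gripper open.
Joint ranges: [-2.6, 2.6], [-0.5, 2.12], [-1.47, 1.34], [0.16, 2.42], [-1.27, 4.41], [0.06, 2.06], [-2.6, 2.6]. Speed limits (rad/s): [2.22, 2.22, 2.79, 2.79, 3.14, 3.14, 3.14].

INTERFACE

Orientations are given as a unit quaternion [x, y, z, w].
In Python, from bench import r gives the robot as it stands.
- The arm moves only by the tool arm_command, never from a script. Its argument "moves" is one flat list of numbers, 4 for each row, row after row: the shift along the tool's x, y, z in cm, then the turn about the tool's z in degrees. A call has 1 to 12 rows; each row shifts and turns the commanded pose from where the row before left it, along the tool's axes as they then stand; what a row does not reach is not made up. A row lasts 1/12 s, in which the tool goes at most 41.7 mm and 7.16 degrees, less where a joint would pass 70% of its speed; a pose out of reach is approached as far as the arm can. A call with a gripper value outside its range is refused whole. "fingers" is the opening in per cent of the stroke, from 0 (shut) to 100 (fully open), set as the call begins (left out, the last holds). The fingers move at their own pace and stop on an object; "squeeze" is the grip in N (left out, the last holds). Time passes only in rows, so rows that do not move let the fingers close. It gives the time, the measured TCP pose, the force, the opening and the grip force at its end, in the units of the state.
- r.read_state(): the state, without advancing time (a new reading comes with each control period).
- r.camera(name): name is "scene" or "top" or "wrist"; returns the picture (400x640x3 uint8, red, green, blue); there is no depth.
- r.camera_info(name): a dict with "fx", "fy", "cx", "cy" (pixels), "origin" and "attitude" of the camera in the world. Camera axes: x right, y up, looking along -z (the intrinsics and any distortion apply to the point x, -y, -z); pixel columns grow to the right and rows downward; lengths in m; the calibration is good to about 2 mm. The wrist camera is an equidistant fisheye: a pixel r from the principal point sees the ray r / f radians off the axis. A picture is of the moment at which its call begins: read the wrist's pose just before it. camera_info takes no time and is no camera call; for the wrist camera it gives the pose at the moment of the call.
- r.close_job(): hands the job in; it is judged then, once.
The state is a dict: "time": time; "joint_positions": joint angles; "joint_vel": joint speeds; "joint_torque": joint torques, N m; "ee_pos": TCP position; "eef_rot": TCP orientation; "ft_force": force on the tool from outside, world axes, zero at the start; "torque": the same for the moment, N m; "width": finger opening in m; "grip_force": force on a finger pad.
Only numpy, scipy, OpenCV 4.12 (cv2) and the standard library are available. Lean on these libraries where they do the work, as an engineer would, in place of code of your own. Each camera call takes 0.05 s, during which the arm holds its last target. There are 200 camera calls.

TASK

The culture box has just been filled with hydrogen mix: take the leak pen from its dock and check the lid seal along the two sides that meet at the tap corner, starting at the far end of the short side by the gas tap, going round the corner and on to the other end of the long side facing the robot. Keep the tip lightly touching in the angle between flange and lid edge the whole way, in one steady unbroken pass no faster than 4 cm per second. Then lay the pen back in its dock as it was and leave the bottle, tube rack and tip box alone.

Things in the scene. Friction and masses are not known exactly. Their poses are not given: they have to be found in the camera images.
- gas_box: Anaerobic culture box, fixed: clear tank, grey flange, bolted aluminium lid on a black gasket. Origin: centre of its underside; z up, long side along y, -x its long near side, +y its short tap end. Flange 134 (x) x 228 mm (y), flat top at z = 100 mm. Gasket and lid form one square-cornered block 106 x 200 mm, centred, from z = 100 to 115 mm: a 14 mm ledge of flange runs round it.
- seam_start (a point): Where the pass starts: the far end of the short tap-end side, a corner of the lid block at flange-top level (box x +53, y +100, z 100 mm). The seam is the inner angle between lid edge and flange ledge; it runs straight from here to seam_corner and on to seam_end. Axes as the box's. Box and pen are hard: 1 mm too deep gives over 10 N, so feel the touch and keep it at about 0.5 to 8 N; 25 N ruins the tip.
- seam_corner (a point): The tap corner: where the short tap-end side and the long near side of the lid block meet, at flange-top level (box x -53, y +100, z 100 mm). Square corner.
- seam_end (a point): Where the pass ends: the other end of the long near side, a corner of the lid block at flange-top level (box x -53, y -100, z 100 mm).
- gas_tap (a point): Top of the brass gas tap on the lid (box x -8, y +66, z 147 mm); its hose barb points to the lid's middle. Also on the lid: six black thumb nuts 20 mm wide, up to z = 134 mm, at box x +-36, y 0 and +-83 mm, and a relief valve up to z = 135 mm at x 10, y -50 mm.
- leak_pen: Pen-shaped gas leak detector, about 0.12 kg, loose, no cable: straight grey handle 131 mm long (x -65 to +66 mm), 24 mm wide (y), 26 mm high (z 0 to 26 mm), and at its +x end a bent nose, a steel tube 8 mm thick leaning forward and down (70 degrees below level) to a ball tip. Origin: middle of the handle's underside; x towards the nose, z up. Centre of mass about 7 mm behind the origin.
- pen_tip (a point): Centre of the ball end (radius 4 mm) of the leak pen's nose: 98 mm ahead of the pen's origin and 47 mm below it. Resting in the seam it is 4 mm above the flange and 4 mm from the lid edge. Axes as the pen's.
- pen_grip (a point): Place to grip the handle, on its centreline, 30 mm ahead of the pen's origin and 13 mm above its underside; 24 mm wide between the two sides (+-y). In the dock this part overhangs: fingers are free beside it and down to 40 mm below it. Axes as the pen's.
- dock: White pen dock, fixed, left or right of the box: pedestal (x -72 to +8 mm, 46 mm wide) on a foot plate (x -85 to +40 mm, 90 mm wide, 10 mm thick). Origin on the bench; x along the lying pen towards its nose. Low cheeks, 32 mm apart inside, rise to z = 85 mm along both sides of the seat (x -70 to +6 mm); a rear stop at x = -72 mm rises to z = 88 mm.
- dock_seat (a point): Middle of the dock's flat seat, 72 mm above the bench, straight above the dock's origin. Lying home, the pen's origin is here, level, its axes as the dock's, with its front 58 mm and nose overhanging (tip centre 25 mm above the bench).
- media_bottle: Bystander: round brown-glass bottle, 80 mm across and 165 mm high, on the side of the box where the dock is not. Origin: centre of its underside.
- tube_rack: Bystander beyond the box: white rack 75 x 150 mm with capped tubes, 101 mm high. Origin: centre of its underside.
- tip_box: Bystander beyond the box: blue box of pipette tips with clear lid, 85 x 125 x 78 mm. Origin: centre of its underside.
Mind the look-alikes: they are no part of the job. Leave any green look-alike of the leak_pen alone.

How it is judged:
On the way, in this order (a step that is already met when the one before it is completed fails the run):
1. tip touching lightly (0.3 to 8 N) in the seam of the short tap-end side, check place 1 of 3 from the far end (42 mm along the box's x, within 6 mm), not more than 3 mm off the lid's edge (x of pen_tip in the frame of gas_box between 0.036 and 0.048 m and y of pen_tip in the frame of gas_box between 0.1015 and 0.107 m and z of pen_tip in the frame of gas_box between 0.101 and 0.1065 m and contact force between leak_pen and gas_box between 0.3 and 8 N), for 0.25 s.
2. tip touching lightly (0.3 to 8 N) in the seam of the short tap-end side, check place 2 of 3 from the far end (0 mm along the box's x, within 6 mm), not more than 3 mm off the lid's edge (x of pen_tip in the frame of gas_box between -0.006 and 0.006 m and y of pen_tip in the frame of gas_box between 0.1015 and 0.107 m and z of pen_tip in the frame of gas_box between 0.101 and 0.1065 m and contact force between leak_pen and gas_box between 0.3 and 8 N), for 0.25 s.
3. tip touching lightly (0.3 to 8 N) in the seam of the short tap-end side, check place 3 of 3 from the far end (-42 mm along the box's x, within 6 mm), not more than 3 mm off the lid's edge (x of pen_tip in the frame of gas_box between -0.048 and -0.036 m and y of pen_tip in the frame of gas_box between 0.1015 and 0.107 m and z of pen_tip in the frame of gas_box between 0.101 and 0.1065 m and contact force between leak_pen and gas_box between 0.3 and 8 N), for 0.25 s.
4. tip touching lightly (0.3 to 8 N) in the seam of the long near side, check place 1 of 6 from the tap corner (90 mm along the box's y, within 6 mm), not more than 3 mm off the lid's edge (y of pen_tip in the frame of gas_box between 0.084 and 0.096 m and x of pen_tip in the frame of gas_box between -0.06 and -0.0545 m and z of pen_tip in the frame of gas_box between 0.101 and 0.1065 m and contact force between leak_pen and gas_box between 0.3 and 8 N), for 0.25 s.
5. tip touching lightly (0.3 to 8 N) in the seam of the long near side, check place 2 of 6 from the tap corner (54 mm along the box's y, within 6 mm), not more than 3 mm off the lid's edge (y of pen_tip in the frame of gas_box between 0.048 and 0.06 m and x of pen_tip in the frame of gas_box between -0.06 and -0.0545 m and z of pen_tip in the frame of gas_box between 0.101 and 0.1065 m and contact force between leak_pen and gas_box between 0.3 and 8 N), for 0.25 s.
6. tip touching lightly (0.3 to 8 N) in the seam of the long near side, check place 3 of 6 from the tap corner (18 mm along the box's y, within 6 mm), not more than 3 mm off the lid's edge (y of pen_tip in the frame of gas_box between 0.012 and 0.024 m and x of pen_tip in the frame of gas_box between -0.06 and -0.0545 m and z of pen_tip in the frame of gas_box between 0.101 and 0.1065 m and contact force between leak_pen and gas_box between 0.3 and 8 N), for 0.25 s.
7. tip touching lightly (0.3 to 8 N) in the seam of the long near side, check place 4 of 6 from the tap corner (-18 mm along the box's y, within 6 mm), not more than 3 mm off the lid's edge (y of pen_tip in the frame of gas_box between -0.024 and -0.012 m and x of pen_tip in the frame of gas_box between -0.06 and -0.0545 m and z of pen_tip in the frame of gas_box between 0.101 and 0.1065 m and contact force between leak_pen and gas_box between 0.3 and 8 N), for 0.25 s.
8. tip touching lightly (0.3 to 8 N) in the seam of the long near side, check place 5 of 6 from the tap corner (-54 mm along the box's y, within 6 mm), not more than 3 mm off the lid's edge (y of pen_tip in the frame of gas_box between -0.06 and -0.048 m and x of pen_tip in the frame of gas_box between -0.06 and -0.0545 m and z of pen_tip in the frame of gas_box between 0.101 and 0.1065 m and contact force between leak_pen and gas_box between 0.3 and 8 N), for 0.25 s.
9. tip touching lightly (0.3 to 8 N) in the seam of the long near side, check place 6 of 6 from the tap corner (-90 mm along the box's y, within 6 mm), not more than 3 mm off the lid's edge (y of pen_tip in the frame of gas_box between -0.096 and -0.084 m and x of pen_tip in the frame of gas_box between -0.06 and -0.0545 m and z of pen_tip in the frame of gas_box between 0.101 and 0.1065 m and contact force between leak_pen and gas_box between 0.3 and 8 N), for 0.25 s.
At the end, for the whole second after the job is handed in: The pen lies released and at rest in its dock as at the start: origin within 18 mm back or 12 mm forward along the dock, 7 mm sideways and -4 to +6 mm in height of its seat, level within 0.12 rad, nose the same way within 0.2 rad (x of leak_pen in the frame of dock between -0.018 and 0.012 m and y of leak_pen in the frame of dock between -0.007 and 0.007 m and z of leak_pen in the frame of dock between 0.068 and 0.078 m and angle between leak_pen's own z axis and vertical below 0.12 rad and x of pen_tip in the frame of dock above 0.05 m and angle between the x axis of leak_pen and the x axis of dock, either way round below 0.2 rad and linear speed of leak_pen below 0.02 m/s and contact force between leak_pen and the fingers below 0.05 N); the robot touches nothing.
It fails at once if the pen is pressed on the box with more than 25 N (contact force between leak_pen and gas_box above 25 N).
It fails at once if the pen moves faster than 100 mm/s while pressing on the box (contact force between leak_pen and gas_box above 1 N and linear speed of leak_pen above 0.1 m/s).
It fails at once if the tip is lifted between 3.5 and 16 mm off the flange over the seam, away from the two ends of the pass ((z of pen_tip in the frame of gas_box between 0.1075 and 0.12 m and x of pen_tip in the frame of gas_box between -0.056 and 0.03 m and y of pen_tip in the frame of gas_box between 0.1 and 0.107 m) or (z of pen_tip in the frame of gas_box between 0.1075 and 0.12 m and y of pen_tip in the frame of gas_box between -0.078 and 0.103 m and x of pen_tip in the frame of gas_box between -0.06 and -0.053 m)).
It fails at once if a bystander is moved more than 10 mm (distance of any of media_bottle, tube_rack, tip_box from where it was at the start of the episode above 0.01 m).
It also fails if it takes over 72 s, if anything falls off the work surface, if the arm or the gripper's body presses on something with over 40 N, if the wrist force passes 120 N, or if a joint passes its speed limit or range.

## Working session

There is one attempt and no reset: what is moved stays moved. The work goes in short steps, Python scripts to look and compute and a tool call to move; the robot and the scene stay as the last step left them, time stands still between calls to the robot, and variables do not carry over. Pictures are saved under pics/ and viewed, at most 10 in all, crops included, and the job is handed in when it is done.

Besides the shell and the picture viewer there is one more tool, called after ">>>" by a JSON object that holds its "op" and its "data". arm_command: Moves the arm, as the interface text tells. Its arguments: {"type":"object","properties":{"moves":{"type":"array"},"fingers":{"type":"number"},"squeeze":{"type":"number"}},"required":["moves"]}

```bash
ls; mkdir -p pics
python3 - <<'E'
from bench import r
import cv2
s=r.read_state();print(s['time'],s['ee_pos'],s['eef_rot'],s['ft_force'],s['width'])
for n in('scene','top'):
    print(n,r.camera_info(n)); cv2.imwrite(f'pics/{n}0.png',r.camera(n)[:,:,::-1])
E
```

```text
pics
0.0 [ 0.22923977 -0.58102752  0.22177585] [ 9.82397008e-01  1.86803752e-01 -1.51610697e-04 -6.74139624e-04] [-0.36732708 -0.0920493  -0.52770705] 0.08669058757990039
scene {'fx': 492.9815246769219, 'fy': 492.9815246769219, 'cx': 322.9504722396081, 'cy': 199.19197944576686, 'origin': array([ 1.48887466, -0.65427756,  1.02631619]), 'attitude': array([0.39083992, 0.20231375, 0.40697308, 0.80042877])}
top {'fx': 432.0944243730882, 'fy': 432.0944243730882, 'cx': 325.5173360919098, 'cy': 192.4531401057519, 'origin': array([0.34681959, 0.03539455, 1.49617148]), 'attitude': array([-0.03803733,  0.04577838,  0.710751  , -0.70092119])}
```

View pics/scene0.png

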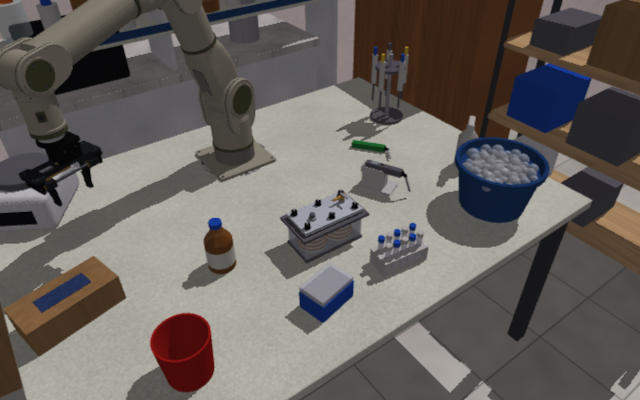

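View pics/top0.png

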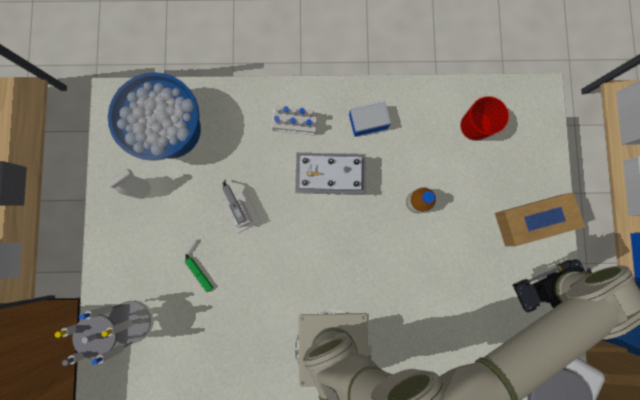

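The grey pen lies in its white dock at top (236,203) and scene (385,168). The candidates are that one and the green look-alike at top (199,273) / scene (370,147), so I choose the grey one. The box is at top (330,173), with its brass tap at (312,172) on the +y side. Next is a close crop to check the choice.

```bash
cat > h.py <<'E'
import numpy as np, cv2
from scipy.spatial.transform import Rotation as R
from bench import r
def ray(n,u,v,ci=None):
    c=ci or r.camera_info(n); x=(u-c['cx'])/c['fx']; y=(v-c['cy'])/c['fy']
    if n=='wrist':
        t=np.hypot(x,y); k=np.sin(t)/t if t>1e-9 else 1; d=np.array([x*k,-y*k,-np.cos(t)])
    else: d=np.array([x,-y,-1.])
    return np.array(c['origin']),R.from_quat(c['attitude']).apply(d)
def onz(n,u,v,z,ci=None):
    o,d=ray(n,u,v,ci); return o+d*(z-o[2])/d[2]
def proj(n,p,ci=None):
    c=ci or r.camera_info(n); q=R.from_quat(c['attitude']).inv().apply(np.array(p)-c['origin']); x,y,z=q[0],-q[1],-q[2]
    if n=='wrist':
        rr=np.hypot(x,y); t=np.arctan2(rr,z); x,y=x/rr*t,y/rr*t
    else: x,y=x/z,y/z
    return c['fx']*x+c['cx'],c['fy']*y+c['cy']
E
python3 - <<'E'
from h import *
t=cv2.imread('pics/top0.png')
a=cv2.resize(t[145:240,190:380],None,fx=4,fy=4,interpolation=cv2.INTER_CUBIC)
cv2.imwrite('pics/c1.png',a)
s=cv2.imread('pics/scene0.png')
cv2.imwrite('pics/c2.png',cv2.resize(s[130:270,270:430],None,fx=4,fy=4,interpolation=cv2.INTER_CUBIC))
print(onz('top',302,173,.1),onz('top',364,173,.1),onz('top',236,203,.098))
E
```

```text
[0.57816635 0.09483767 0.1       ] [ 0.57555712 -0.10807933  0.1       ] [0.48275389 0.30960633 0.098     ]
```

View pics/c1.png

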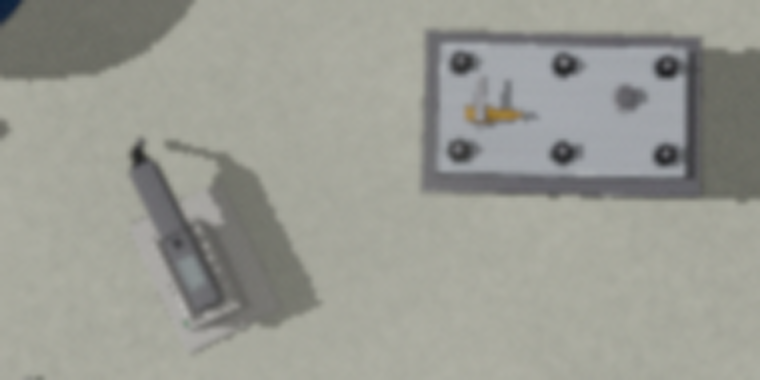

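Run:
```python
from h import *
f=lambda x,y,z:onz('top',x/4+190-.375,y/4+145-.375,z)
P=[f(*p,.1) for p in((428,32),(700,40),(697,197),(423,190))]
L=[f(*p,.115) for p in((440,42),(692,48),(690,178),(437,172))]
for Q in(P,L):
    c=np.mean(Q,0); ys=(Q[0]+Q[3]-Q[1]-Q[2])[:2]/2; xs=(Q[0]+Q[1]-Q[2]-Q[3])[:2]/2
    print('box',c,np.linalg.norm(ys),np.linalg.norm(xs),np.degrees(np.arctan2(ys[1],ys[0]))-90,np.degrees(np.arctan2(xs[1],xs[0])))
a=f(147,163,.098);b=f(208,308,.098); d=(a-b)[:2]; L=np.linalg.norm(d)
print('pen',a,b,L,np.degrees(np.arctan2(d[1],d[0])))
b2=b[:2]+d/L*.065; print('origin',b2,'grip',b2+d/L*.03)
# bottle/rack positions
print('bottle',onz('top',424,199,.165),'green',onz('top',199,273,.02))
# scene cross-check: project
print(proj('scene',[*(b2+d/L*.03),.085]), proj('scene',[*(b2+d/L*.098),.025]))
```

```text
box [0.57630292 0.00280308 0.1       ] 0.22341143465538904 0.13048600069023833 -2.3313122228436214 -2.340143178506246
box [0.57758908 0.00087697 0.115     ] 0.20447071577413234 0.10660104134205903 -2.1138672699781296 -2.00365729827229
pen [0.54084657 0.34146787 0.098     ] [0.42215001 0.29089536 0.098     ] 0.12902112488261236 23.07718389227986
origin [0.48194856 0.31637346] grip [0.50954789 0.32813259]
bottle [ 0.4808079  -0.28577335  0.165     ] green [0.25606114 0.44646638 0.02      ]
(np.float64(390.1577256856335), np.float64(170.64220312313992)) (np.float64(407.13940058219555), np.float64(191.0801692187428))
```

View pics/c2.png

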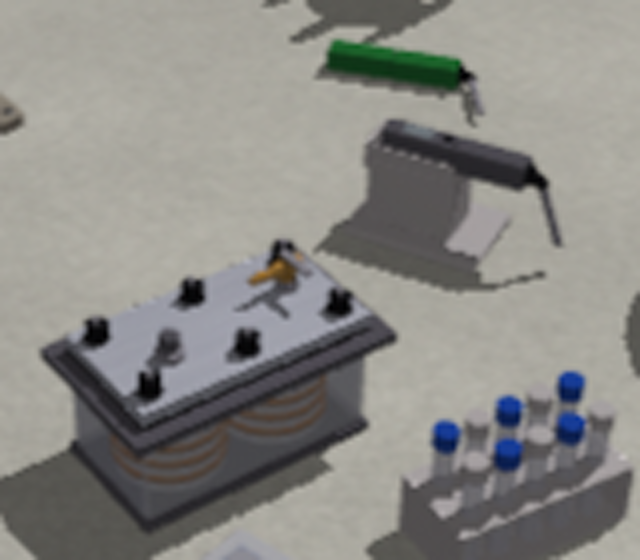

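The crop confirms that the grey pen is in the white dock: tip at scene (409,191) against a predicted (407,191). The green one lies on the bench. The box centre is about (0.577, 0.002), yaw −2.2°. The pen grip is about (0.510, 0.328), yaw 23°. I'm setting out.

>>> {"op": "arm_command", "data": {"moves": [2.9, -1.34, -0.4, 0, 2.9, -1.34, -0.4, 0, 2.9, -1.34, -0.4, 0, 2.9, -1.34, -0.4, 0, 2.9, -1.34, -0.4, 0, 2.9, -1.34, -0.4, 0, 2.9, -1.34, -0.4, 0, 2.9, -1.34, -0.4, 0, 2.9, -1.34, -0.4, 0, 2.9, -1.34, -0.4, 0, 1.93, -3, 0, 0, 1.93, -3, 0, 0], "fingers": 100}}

```text
time: 1.1
ee_pos: [0.4645, -0.2788, 0.2621]
eef_rot: [0.982, 0.187, -0.0, -0.0]
ft_force: [0.9, -0.4, 0.4]
width: 0.0868
grip_force: 0.0
```

>>> {"op": "arm_command", "data": {"moves": [1.93, -3, 0, 0, 1.93, -3, 0, 0, 1.93, -3, 0, 0, 1.93, -3, 0, 0, 1.93, -3, 0, 0, 1.93, -3, 0, 0, 1.93, -3, 0, 0, 1.93, -3, 0, 0, 1.2, -3.8, 0, 0, 1.2, -3.8, 0, 0, 1.2, -3.8, 0, 0, 1.2, -3.8, 0, 0]}}

```text
time: 2.1
ee_pos: [0.5077, 0.1603, 0.2624]
eef_rot: [0.982, 0.187, -0.0, 0.0]
ft_force: [0.8, 0.1, 0.2]
width: 0.0868
grip_force: 0.0
```

>>> {"op": "arm_command", "data": {"moves": [1.28, -3.8, 0, 0, 1.28, -3.8, 0, 0, 1.28, -3.8, 0, 0, 1.28, -3.8, 0, 0, 0, 0, 0, -7, 0, 0, 0, -7, 0, 0, 0, -7, 0, 0, 0, -7, 0, 0, 0, -7, 0, 0, 0, -7, 0, 0, 0, -7, 0, 0, 0, -7]}}

```text
time: 3.1
ee_pos: [0.5, 0.3186, 0.2621]
eef_rot: [0.778, 0.628, -0.0, 0.0]
ft_force: [0.5, -0.3, 0.4]
width: 0.087
grip_force: 0.0
```

>>> {"op": "arm_command", "data": {"moves": [0, 0, 0, -7, 0, 0, 0, -7, 0, 0, 0, -7, 0, 0, 0, -7, 0, 0, 0, -7, 0, 0, 0, -7, 0, 0, 0, -7, 0, 0, 0, -7, 0, 0, 0, -7, 0, 0, 0, -7, 0, 0, 0, -7, 0, 0, 0, -7]}}

```text
time: 4.1
ee_pos: [0.5001, 0.3185, 0.2622]
eef_rot: [0.158, 0.988, -0.0, -0.0]
ft_force: [0.2, 0.7, -0.1]
width: 0.0868
grip_force: 0.0
```

>>> {"op": "arm_command", "data": {"moves": [0, 0, 0, -7, 0, 0, 0, -7, 0, 0, 0, -7, 0, 0, 0, -7, 0, 0, 0, -7, 0, 0, 0, -6.5, 0, 0, 0, 0]}}

```text
time: 4.68
ee_pos: [0.5002, 0.3184, 0.262]
eef_rot: [-0.202, 0.979, -0.0, -0.001]
ft_force: [0.2, 0.1, 0.1]
width: 0.087
grip_force: 0.0
```

Run:
```python
from h import *
s=r.read_state();print(s['ee_pos'],R.from_quat(s['eef_rot']).as_matrix()[:,0],s['joint_positions'][6])
ci=r.camera_info('wrist');print(ci)
im=r.camera('wrist')[:,:,::-1];cv2.imwrite('pics/w1.png',im)
```

```text
[0.50016333 0.31844967 0.26196154] [-0.91831305 -0.3958537   0.00099883] 0.9619674872614198
{'fx': 309.70691628693146, 'fy': 309.70691628693146, 'cx': 316.2126844518719, 'cy': 197.9375496685654, 'origin': array([0.43752607, 0.29070632, 0.42376122]), 'attitude': array([-0.06970192, -0.10605769,  0.82887697,  0.54484528])}
```

View pics/w1.png

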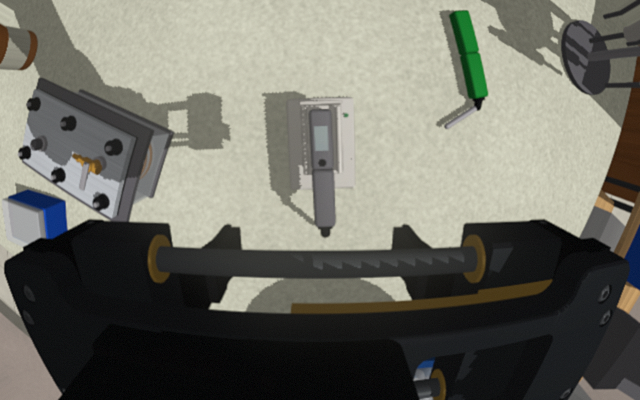

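Run:
```python
from h import *
s=r.read_state();ci=r.camera_info('wrist')
im=cv2.imread('pics/w1.png').astype(int)
# handle: row-wise dark grey run between
for v in(115,125,175,185,195,205,215,222):
    g=im[v,295:350].sum(1)/3
    k=np.where(g<125)[0]+295
    rn=max(np.split(k,np.where(np.diff(k)>1)[0]+1),key=len)
    a=onz('wrist',rn[0]-.5,v,.085,ci);b=onz('wrist',rn[-1]+.5,v,.085,ci)
    print(v,rn[0],rn[-1],(a+b)[:2]/2,np.linalg.norm(a-b))
print('rear',onz('wrist',321,107,.098,ci),'front',onz('wrist',325,229,.098,ci))
print(proj('wrist',[.482,.3164,.098],ci),proj('wrist',[.5095,.3281,.098],ci))
```

```text
115 295 336 [0.43328663 0.28881088] 0.045474622765418984
125 295 336 [0.44337682 0.29308416] 0.04560284809534991
175 312 333 [0.49143013 0.32188673] 0.024464824216362643
185 312 333 [0.50189096 0.32637331] 0.02463821894846635
195 313 334 [0.51205613 0.3319677 ] 0.02483488887893314
205 314 334 [0.52260784 0.33713363] 0.023911085356728652
215 315 334 [0.53335307 0.34240089] 0.022987576032349372
222 309 334 [0.54251911 0.34258974] 0.030088587311803448
rear [0.42357003 0.29092621 0.098     ] front [0.54457876 0.34749943 0.098     ]
(np.float64(321.5046083431629), np.float64(167.18200028758474)) (np.float64(321.4428079632322), np.float64(194.45194197475445))
```

The wrist view shows the pen handle from (321,107) to (325,229). That gives a grip of (0.510, 0.330) and a yaw of about 25°, in agreement with the top view within 3 mm. I descend and grip.

>>> {"op": "arm_command", "data": {"moves": [0, 0, 0, -1.7, -0.45, 0.22, 2, 0, -0.45, 0.22, 2.5, 0, -0.45, 0.21, 3, 0, 0, 0, 3, 0, 0, 0, 3, 0, 0, 0, 2.5, 0, 0, 0, 2, 0, 0, 0, 1.6, 0, 0, 0, 0, 0]}}

```text
time: 5.57
ee_pos: [0.5086, 0.3289, 0.0634]
eef_rot: [-0.213, 0.977, -0.001, -0.002]
ft_force: [-0.3, -0.2, 0.1]
width: 0.0868
grip_force: 0.0
```

>>> {"op": "arm_command", "data": {"moves": [0, 0, 0, 0, 0, 0, 0, 0, 0, 0, 0, 0, 0, 0, 0, 0, 0, 0, 0, 0, 0, 0, 0, 0, 0, 0, 0, 0, 0, 0, 0, 0], "fingers": 0, "squeeze": 45}}

```text
time: 6.23
ee_pos: [0.5097, 0.3303, 0.0666]
eef_rot: [-0.214, 0.977, -0.0, 0.0]
ft_force: [0.3, -0.8, 0.4]
width: 0.0416
grip_force: 0.0
```

>>> {"op": "arm_command", "data": {"moves": [0, 0, 0, 0, 0, 0, 0, 0, 0, 0, 0, 0, 0, 0, 0, 0, 0, 0, 0, 0, 0, 0, 0, 0, 0, 0, 0, 0, 0, 0, 0, 0]}}

```text
time: 6.9
ee_pos: [0.5096, 0.3303, 0.0665]
eef_rot: [-0.214, 0.977, -0.0, -0.0]
ft_force: [0.9, -0.2, 0.7]
width: 0.0239
grip_force: 45.0
```

Run:
```python
from h import *
s=r.read_state();print(s['time'],s['width'],s['grip_force'],s['ee_pos'],s['ft_force'],s['torque'],R.from_quat(s['eef_rot']).as_matrix()[:,0])
ci=r.camera_info('wrist');print(ci['origin'])
cv2.imwrite('pics/w2.png',r.camera('wrist')[:,:,::-1])
```

```text
6.9 0.02387574037138132 44.96295154094696 [0.50963926 0.33032665 0.06651003] [ 0.8663724  -0.23593498  0.74426026] [ 1.96669547e-01 -9.96106499e-02 -1.71014556e-04] [-9.08274721e-01 -4.18374270e-01  3.09714791e-05]
[0.44754832 0.30099879 0.22824262]
```

View pics/w2.png

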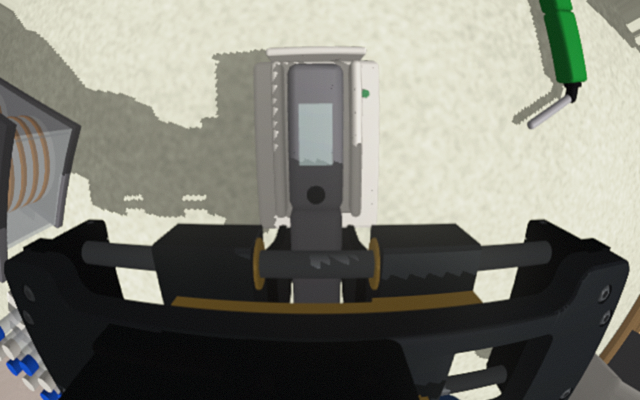

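The wrist view shows the pen held squarely between the pads, with the handle's rear edge at (315,64). Now I work out the slip offset along the pen and the moves to the start.

Run:
```python
from h import *
s=r.read_state();ci=r.camera_info('wrist');M=R.from_quat(s['eef_rot']).as_matrix()
im=cv2.imread('pics/w2.png').astype(int)
print(im[56:74,315].sum(1)//3)
for v in(62.5,64,66):
    p=onz('wrist',315.5,v,.098,ci); print(v,(p-s['ee_pos'])@M)
for v in(100,150,220):
    g=im[v,270:360].sum(1)//3; print(v,[int(x) for x in g[8:80:2]])
print([(onz('wrist',u,150,.098,ci)-s['ee_pos'])@M for u in(289,342)])
```

```text
[125 125 125 123 124 144 171 133  90  91 102 110 116 119 124 126 125 126]
62.5 [ 0.09261831 -0.00098531 -0.03148143]
64 [ 0.09196676 -0.00098479 -0.03148143]
66 [ 0.09109978 -0.00098411 -0.03148143]
100 [125, 120, 106, 113, 128, 75, 81, 94, 109, 119, 120, 119, 120, 120, 121, 121, 122, 123, 125, 124, 123, 124, 126, 125, 126, 128, 128, 129, 129, 128, 122, 118, 107, 130, 134, 124]
150 [124, 122, 113, 103, 119, 86, 76, 87, 99, 113, 131, 168, 169, 169, 169, 169, 169, 169, 170, 171, 171, 172, 169, 171, 174, 172, 174, 149, 125, 128, 127, 122, 112, 132, 132, 123]
220 [213, 212, 211, 211, 211, 213, 112, 59, 64, 64, 66, 68, 67, 65, 64, 67, 65, 68, 69, 66, 67, 65, 66, 67, 68, 68, 69, 69, 68, 67, 64, 58, 174, 218, 217, 216]
[array([ 0.05555638, -0.01214879, -0.03148032]), array([ 0.05556767,  0.01021697, -0.03148249])]
```

>>> {"op": "arm_command", "data": {"moves": [0, 0, -0.5, 0, 0, 0, -1.5, 0, 0, 0, -3, 0, 0, 0, -3.5, 0, 0, 0, -3.5, 0, 0, 0, -3.5, 0, 0, 0, -2.5, 0, 0, 0, -1.5, 0, 0, 0, 0, 4, 0, 0, 0, 6, 0, 0, 0, 7, 0, 0, 0, 7]}}

```text
time: 7.95
ee_pos: [0.5093, 0.3306, 0.2629]
eef_rot: [-0.004, 1.0, 0.0, 0.0]
ft_force: [0.4, 0.6, -1.6]
width: 0.0235
grip_force: 45.0
```

>>> {"op": "arm_command", "data": {"moves": [0, 0, 0, 7, 0, 0, 0, 7, 0, 0, 0, 7, 0, 0, 0, 7, 0, 0, 0, 7, 0, 0, 0, 7, 0, 0, 0, 5.9, -1.3, -1, 0, 0, -2.6, -1.9, 0, 0, -2.8, -2, 0, 0, -2.8, -2, 0, 0, -2.8, -2, 0, 0]}}

```text
time: 8.95
ee_pos: [0.5276, 0.1787, 0.2627]
eef_rot: [0.399, 0.917, 0.0, 0.0]
ft_force: [0.1, -0.7, -1.7]
width: 0.0234
grip_force: 45.0
```

>>> {"op": "arm_command", "data": {"moves": [-2.8, -2, 0, 0, -2.6, -1.9, 0, 0, -1.8, -1.3, 0, 0, -1, -0.8, 0, 0, 0, 0, 0, 0, 0, 0, 0, 0]}}

```text
time: 9.45
ee_pos: [0.5397, 0.0787, 0.2624]
eef_rot: [0.4, 0.916, 0.0, 0.0]
ft_force: [-0.0, 0.8, -1.4]
width: 0.0234
grip_force: 45.0
```

Run:
```python
from h import *
import pickle
s=r.read_state();M=R.from_quat(s['eef_rot']).as_matrix();print(s['time'],s['ee_pos'],s['ft_force'],np.degrees(np.arctan2(M[1,0],M[0,0])),s['joint_positions'])
ci=r.camera_info('wrist');pickle.dump((ci,s),open('w3.pkl','wb'))
cv2.imwrite('pics/w3.png',r.camera('wrist')[:,:,::-1])
cv2.imwrite('pics/top3.png',r.camera('top')[:,:,::-1])
```

```text
9.45 [0.53965739 0.07873738 0.26242769] [-0.03585962  0.760519   -1.39311591] 132.79061022398236 [ 0.66949866  0.2906924  -1.06961735  1.57140473  0.25693767  1.43141921
  0.32866813]
```

View pics/w3.png

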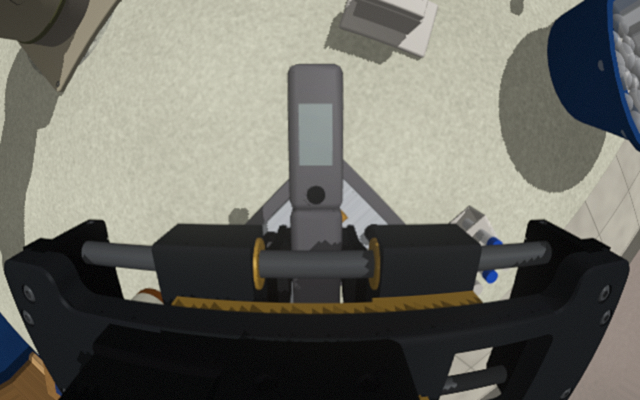

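Run:
```python
from h import *
import pickle
ci,s=pickle.load(open('w3.pkl','rb')); im=cv2.imread('pics/w3.png').astype(int); g=im.sum(2)//3
for v in(190,205,218): print(v,g[v,240:292:2],'|',g[v,344:410:2])
def first(v,us):
    for u in us:
        if g[v,u]<125: return u
A=[];B=[]
for v in range(192,221,2):
    a=first(v,range(245,290)); b=first(v,range(412,344,-1))
    if a: A.append(onz('wrist',a-.5,v,.1,ci)[:2])
    if b: B.append(onz('wrist',b+.5,v,.1,ci)[:2])
for n,Q,w in(('near',A,90),('tap',B,0)):
    Q=np.array(Q);vx,vy,x0,y0=cv2.fitLine(Q.astype(np.float32),cv2.DIST_HUBER,0,.001,.001).ravel()
    print(n,np.degrees(np.arctan(vy/vx)),(x0,y0),Q[0],Q[-1],np.abs((Q-[x0,y0])@[-vy,vx]).max())
    c,sn=np.cos(np.radians(-2.2)),np.sin(np.radians(-2.2)); print('box offset', (x0*c+y0*sn+.067) if n=='near' else (-x0*sn+y0*c-.114))
c,sn=np.cos(np.radians(-2.2)),np.sin(np.radians(-2.2)); print('top est', .577*c+.002*sn, -.577*sn+.002*c)
```

```text
190 [185 191 191 187 186 186 187 189 195 193 187 188 192 192 187 190 193 189
 154  91 100 100 101 103  90  66] | [179 177 183 190 185 153  98  99 102  99 100 102 100  95 105 156 187 185
 188 194 194 193 189 193 193 189 190 191 190 188 187 185 191]
205 [187 184 187 193 195 192 189 189 191 190 182 138  93  98  99  99 100  99
  99  98  94 102 161 184 183 173] | [180 180 183 184 180 182 183 182 186 185 185 185 177 115  94  97  98  99
  98  99  98 100 147 189 190 186 185 189 192 189 189 190 194]
218 [109 109 104 107 149 119  58  62  63  61  61  64  88  98  89 127 179 183
 181 179 177 180 181 182 183  96] | [111 114 168 184 184 187 185 181 175 181 183 182 184 185 179 181 178 182
 182 135  95  95  96  96  96  96  95  95 138 184 183 185 190]
near 79.484215 (np.float32(0.5105354), np.float32(0.014741449)) [0.51336719 0.04070604] [ 0.50929894 -0.00709374] 0.006191091188979138
box offset 0.5765932197903285
tap -1.9121126 (np.float32(0.6157104), np.float32(0.11400591)) [0.59305662 0.11460635] [0.63954091 0.11330741] 0.0003823385087662462
box offset 0.023557648917956683
top est 0.5764979271507534 0.02414829167632025
```

Run:
```python
from h import *
import pickle
ci,s=pickle.load(open('w3.pkl','rb')); im=cv2.imread('pics/w3.png').astype(int); g=im.sum(2)//3
def sub(v,us):
    for u,w in zip(us,us[1:]):
        if g[v,w]<143: return u+(w-u)*(g[v,u]-143)/(g[v,u]-g[v,w])
res={}
for n,rows,us,z in(('near',range(186,212),list(range(245,290)),.1),('tap',range(182,224),list(range(412,346,-1)),.1)):
    Q=np.array([onz('wrist',sub(v,us),v,z,ci)[:2] for v in rows]);vx,vy,x0,y0=cv2.fitLine(Q.astype(np.float32),cv2.DIST_HUBER,0,.001,.001).ravel()
    res[n]=(vx,vy,x0,y0);print(n,np.degrees(np.arctan2(vy,vx)),(x0,y0),Q[0],Q[-1],np.abs((Q-[x0,y0])@[-vy,vx]).max())
yaw=np.radians(-2.0);c,sn=np.cos(yaw),np.sin(yaw)
bx=res['near'][2]*c+res['near'][3]*sn+.067; by=-res['tap'][2]*sn+res['tap'][3]*c-.114
C=np.array([c*bx-sn*by,sn*bx+c*by]);print('box',C)
M=R.from_quat(s['eef_rot']).as_matrix()
for nm,p in(('start',(.053,.1055)),('corner',(-.0575,.1045)),('end',(-.0575,-.1))):
    w=C+[c*p[0]-sn*p[1],sn*p[0]+c*p[1]]; t=w-M[:2,0]*-.0695; print(nm,w,'tcp',t,((t-s['ee_pos'][:2])@M[:2,:2])*100)
print('tool dir box -x',np.array([-c,-sn])@M[:2,:2],'box -y',np.array([sn,-c])@M[:2,:2])
```

```text
near 88.15589 (np.float32(0.5131049), np.float32(0.034567382)) [0.5136361 0.0499991] [0.53514942 0.03160778] 0.022128329427670332
tap -2.0915096 (np.float32(0.6122994), np.float32(0.114697784)) [0.57808607 0.11582004] [0.64522688 0.11356722] 0.00014400025474487927
box [0.57900118 0.00179109]
start [0.63565079 0.10537715] tcp [0.58843799 0.15637911] [2.38390157 8.85408673]
corner [0.52518321 0.10823416] tcp [0.4779704  0.15923611] [10.09785489  0.94160538]
end [ 0.51804626 -0.09614127] tcp [ 0.47083345 -0.04513931] [ -4.41522608 -13.46578789]
tool dir box -x [ 0.70451782 -0.70968593] box -y [-0.70968611 -0.70451801]
```

The flange edges fit cleanly to 0.15 mm on the tap side. The box is at (0.579, 0.002) with yaw −2°, which agrees with the top view. I'm moving above the start and then down to about 6 mm over the ledge.

>>> {"op": "arm_command", "data": {"moves": [0.4, 1.3, 0, 0, 0.7, 2.1, 0, 0, 0.7, 2.2, 0, 0, 0.6, 2, 0, 0, 0.37, 1.2, 0, 0, 0, 0, 1.5, 0, 0, 0, 3, 0, 0, 0, 3, 0, 0, 0, 2, 0, 0, 0, 1, 0, 0, 0, 0.5, 0, 0, 0, 0, 0]}}

```text
time: 10.55
ee_pos: [0.5852, 0.1597, 0.1515]
eef_rot: [0.4, 0.917, 0.0, -0.0]
ft_force: [-0.2, -0.3, -0.5]
width: 0.0233
grip_force: 45.0
```

>>> {"op": "arm_command", "data": {"moves": [0, 0, 0, 0, 0, 0, 0, 0]}}

```text
time: 10.72
ee_pos: [0.5861, 0.1595, 0.1531]
eef_rot: [0.4, 0.917, 0.001, 0.001]
ft_force: [1.1, -0.4, -1.2]
width: 0.0238
grip_force: 45.0
```

Run:
```python
from h import *
s=r.read_state();M=R.from_quat(s['eef_rot']).as_matrix();print(s['time'],s['ee_pos'],s['ft_force'],s['joint_positions'])
im=r.camera('scene')[:,:,::-1]
tip=s['ee_pos']-M[:,0]*.0695-[0,0,.0415];u,v=proj('scene',tip);print(tip,u,v)
u,v=int(u),int(v);cv2.imwrite('pics/s4.png',cv2.resize(im[v-40:v+40,u-55:u+55],None,fx=7,fy=7,interpolation=cv2.INTER_CUBIC))
```

```text
10.7167 [0.58612894 0.15950097 0.15312495] [ 1.08574577 -0.37719024 -1.20375542] [ 0.40058454  0.52602775 -0.99053674  1.5623009   0.45176186  1.29750604
  0.09698295]
[0.63339151 0.10854515 0.11169061] 363.7099409671221 207.1980459758529
```

View pics/s4.png

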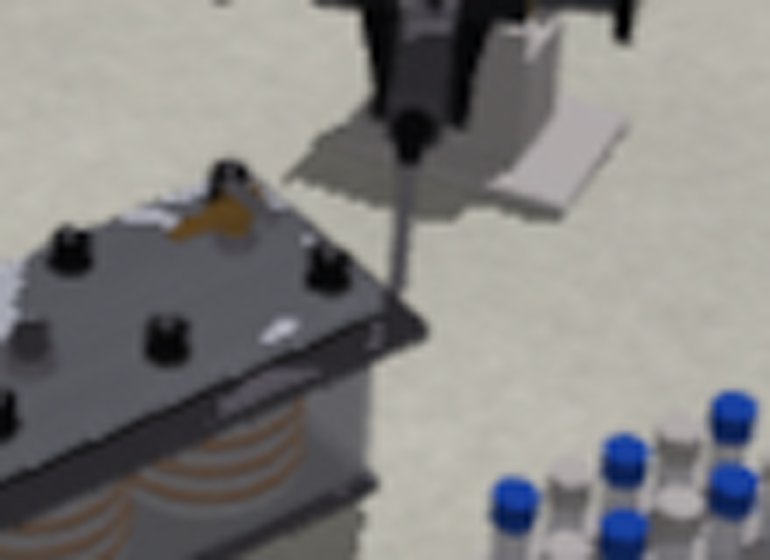

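The view shows the tip just above the ledge at the far end of the tap side (crop (393,298)), where it was predicted to be. I lower to feel the touch.

>>> {"op": "arm_command", "data": {"moves": [0, 0, 0.2, 0, 0, 0, 0.2, 0, 0, 0, 0.15, 0, 0, 0, 0.1, 0, 0, 0, 0, 0, 0, 0, 0, 0]}}

```text
time: 11.27
ee_pos: [0.5855, 0.1588, 0.1451]
eef_rot: [0.4, 0.916, -0.0, 0.0]
ft_force: [-0.6, -0.8, -0.6]
width: 0.0235
grip_force: 45.0
```

>>> {"op": "arm_command", "data": {"moves": [0, 0, 0, 0, 0, 0, 0.05, 0, 0, 0, 0, 0]}}

```text
time: 11.52
ee_pos: [0.5855, 0.1589, 0.1447]
eef_rot: [0.4, 0.916, 0.0, 0.0]
ft_force: [-0.2, -0.4, 1.0]
width: 0.0235
grip_force: 45.0
```

```bash
cat > st.py <<'E'
from h import *
M=None;A=[]
import sys
for i in range(int(sys.argv[1]) if len(sys.argv)>1 else 4):
    s=r.read_state();A.append(np.r_[s['ft_force'],s['ee_pos']]); r.camera('top')
A=np.array(A);M=R.from_quat(s['eef_rot']).as_matrix()
y=np.radians(-2.05);B=np.array([[np.cos(y),-np.sin(y)],[np.sin(y),np.cos(y)]])
print(s['time'],'mean F',A[:,:3].mean(0).round(2),'sd',A[:,:3].std(0).round(2),'box xy F',(A[:,:2].mean(0)@B).round(2),'pos',A[:,3:].mean(0).round(5),'sd',A[:,3:].std(0).round(5))
print('tip box', (( A[:,3:5].mean(0)-M[:2,0]*.0695-[.579,.0018])@B).round(4))
E
python3 st.py 5
```

```text
11.7167 mean F [-0.71  0.13  1.7 ] sd [0.49 0.26 0.61] box xy F [-0.72  0.1 ] pos [0.58548 0.15893 0.14469] sd [1.e-05 1.e-05 1.e-05]
tip box [0.0499 0.108 ]
```

The touch is felt at TCP z 0.1447, with about 3 N. Now I slide towards the lid edge to feel the side.

>>> {"op": "arm_command", "data": {"moves": [-0.06, -0.06, 0, 0, -0.06, -0.06, 0, 0, -0.06, -0.06, 0, 0, -0.03, -0.03, 0, 0, 0, 0, 0, 0]}}

```text
time: 12.18
ee_pos: [0.5854, 0.1557, 0.1446]
eef_rot: [0.4, 0.916, 0.0, 0.0]
ft_force: [-1.7, 0.9, 2.3]
width: 0.023
grip_force: 45.0
```

```bash
python3 st.py 4
```

```text
12.3333 mean F [-0.81  1.05  1.82] sd [0.6  0.2  0.67] box xy F [-0.85  1.02] pos [0.58543 0.15577 0.14459] sd [1.e-05 2.e-05 2.e-05]
tip box [0.05   0.1048]
```

>>> {"op": "arm_command", "data": {"moves": [-0.035, -0.035, 0, 0, -0.035, -0.035, 0, 0, 0, 0, 0, 0]}}

```text
time: 12.63
ee_pos: [0.5853, 0.155, 0.1446]
eef_rot: [0.4, 0.916, 0.0, 0.0]
ft_force: [-1.6, 1.1, 2.6]
width: 0.0236
grip_force: 45.0
```

```bash
python3 st.py 4
```

```text
12.7833 mean F [-1.29  1.05  2.41] sd [0.24 0.27 0.31] box xy F [-1.33  1.01] pos [0.5853  0.15494 0.14458] sd [1.e-05 1.e-05 1.e-05]
tip box [0.0499 0.104 ]
```

>>> {"op": "arm_command", "data": {"moves": [-0.03, -0.03, 0, 0, -0.03, -0.03, 0, 0, 0, 0, 0, 0]}}

```text
time: 13.08
ee_pos: [0.5852, 0.1546, 0.1447]
eef_rot: [0.4, 0.917, 0.0, -0.0]
ft_force: [-1.0, 3.4, 2.6]
width: 0.0235
grip_force: 45.0
```

```bash
python3 st.py 4
```

```text
13.2333 mean F [-1.11  4.49  3.31] sd [0.33 0.79 0.43] box xy F [-1.27  4.44] pos [0.58522 0.15457 0.1447 ] sd [2.e-05 1.e-05 2.e-05]
tip box [0.0498 0.1037]
```

The lid edge is felt at tip y of about 0.1038 box, as expected. I back off 0.8 mm and begin the pass at about 29 mm/s.

>>> {"op": "arm_command", "data": {"moves": [0.06, 0.06, 0, 0, 0.1, -0.1, 0, 0, 0.17, -0.17, 0, 0, 0.17, -0.17, 0, 0, 0.17, -0.17, 0, 0, 0.17, -0.17, 0, 0, 0.17, -0.17, 0, 0, 0.17, -0.17, 0, 0]}}

```text
time: 13.95
ee_pos: [0.5693, 0.1552, 0.1445]
eef_rot: [0.4, 0.916, -0.0, 0.0]
ft_force: [1.9, 1.4, 1.1]
width: 0.0234
grip_force: 45.0
```

```bash
sed -i 's/for i in range.*/for i in [0]:/; s/; r.camera(.top.)//' st.py; python3 st.py
```

```text
13.95 mean F [1.87 1.4  1.11] sd [0. 0. 0.] box xy F [1.82 1.46] pos [0.56929 0.15524 0.14455] sd [0. 0. 0.]
tip box [0.0338 0.1037]
```

>>> {"op": "arm_command", "data": {"moves": [0.19, -0.15, 0, 0, 0.18, -0.16, 0, 0, 0.17, -0.17, 0, 0, 0.17, -0.17, 0, 0, 0.17, -0.17, 0, 0, 0.17, -0.17, 0, 0]}}

```text
time: 14.45
ee_pos: [0.5547, 0.1562, 0.1444]
eef_rot: [0.4, 0.916, -0.0, -0.0]
ft_force: [1.8, 0.1, 1.0]
width: 0.0235
grip_force: 45.0
```

```bash
python3 st.py
```

```text
14.45 mean F [1.82 0.1  1.03] sd [0. 0. 0.] box xy F [1.82 0.17] pos [0.55475 0.15617 0.14444] sd [0. 0. 0.]
tip box [0.0193 0.1041]
```

>>> {"op": "arm_command", "data": {"moves": [0.17, -0.17, 0, 0, 0.17, -0.17, 0, 0, 0.17, -0.17, 0, 0, 0.17, -0.17, 0, 0, 0.17, -0.17, 0, 0, 0.17, -0.17, 0, 0, 0.17, -0.17, 0, 0, 0.17, -0.17, 0, 0]}}

```text
time: 15.12
ee_pos: [0.5356, 0.1572, 0.1445]
eef_rot: [0.4, 0.916, -0.0, 0.0]
ft_force: [1.1, -0.5, 1.2]
width: 0.0236
grip_force: 45.0
```

```bash
python3 st.py
```

```text
15.1167 mean F [ 1.07 -0.52  1.25] sd [0. 0. 0.] box xy F [ 1.09 -0.48] pos [0.53562 0.15718 0.14453] sd [0. 0. 0.]
tip box [1.000e-04 1.045e-01]
```

>>> {"op": "arm_command", "data": {"moves": [0.17, -0.17, 0, 0, 0.165, -0.175, 0, 0, 0.17, -0.17, 0, 0, 0.165, -0.175, 0, 0, 0.17, -0.17, 0, 0, 0.165, -0.175, 0, 0, 0.17, -0.17, 0, 0, 0.165, -0.175, 0, 0]}}

```text
time: 15.78
ee_pos: [0.5164, 0.1576, 0.1445]
eef_rot: [0.4, 0.916, -0.0, 0.0]
ft_force: [1.6, -1.5, 0.2]
width: 0.0237
grip_force: 45.0
```

```bash
python3 st.py
```

```text
15.7833 mean F [ 1.59 -1.51  0.16] sd [0. 0. 0.] box xy F [ 1.65 -1.45] pos [0.51637 0.15764 0.14452] sd [0. 0. 0.]
tip box [-0.0191  0.1043]
```

>>> {"op": "arm_command", "data": {"moves": [0.17, -0.17, 0.01, 0, 0.17, -0.17, 0.01, 0, 0.17, -0.17, 0, 0, 0.17, -0.17, 0, 0, 0.17, -0.17, 0, 0, 0.17, -0.17, 0, 0, 0.17, -0.17, 0, 0, 0.17, -0.17, 0, 0]}}

```text
time: 16.45
ee_pos: [0.4972, 0.1584, 0.1444]
eef_rot: [0.4, 0.916, 0.0, 0.0]
ft_force: [1.2, -0.2, 0.7]
width: 0.0233
grip_force: 45.0
```

```bash
python3 st.py
```

```text
16.45 mean F [ 1.2  -0.2   0.66] sd [0. 0. 0.] box xy F [ 1.2  -0.15] pos [0.49722 0.15837 0.14437] sd [0. 0. 0.]
tip box [-0.0383  0.1043]
```

>>> {"op": "arm_command", "data": {"moves": [0.17, -0.17, 0.005, 0, 0.17, -0.17, 0, 0, 0.17, -0.17, 0, 0, 0.17, -0.17, 0, 0, 0.17, -0.17, 0, 0, 0.17, -0.17, 0, 0, 0.17, -0.17, 0, 0, 0.15, -0.15, 0, 0, 0.03, -0.13, 0, 0, -0.12, -0.12, 0, 0, -0.17, -0.17, 0, 0]}}

```text
time: 17.37
ee_pos: [0.4768, 0.155, 0.1444]
eef_rot: [0.4, 0.917, 0.0, -0.0]
ft_force: [-1.5, 2.5, 3.3]
width: 0.0237
grip_force: 45.0
```

```bash
python3 st.py
```

```text
17.3667 mean F [-1.51  2.45  3.3 ] sd [0. 0. 0.] box xy F [-1.6  2.4] pos [0.47676 0.15502 0.14441] sd [0. 0. 0.]
tip box [-0.0586  0.1003]
```

>>> {"op": "arm_command", "data": {"moves": [-0.155, -0.185, -0.005, 0, -0.165, -0.175, 0, 0, -0.17, -0.17, 0, 0, -0.17, -0.17, 0, 0, -0.17, -0.17, 0, 0]}}

```text
time: 17.78
ee_pos: [0.4764, 0.1421, 0.1444]
eef_rot: [0.4, 0.916, 0.0, -0.0]
ft_force: [-1.7, 2.6, 3.9]
width: 0.0234
grip_force: 45.0
```

```bash
python3 st.py
```

```text
17.7833 mean F [-1.65  2.59  3.87] sd [0. 0. 0.] box xy F [-1.74  2.53] pos [0.47642 0.14211 0.14436] sd [0. 0. 0.]
tip box [-0.0585  0.0873]
```

>>> {"op": "arm_command", "data": {"moves": [-0.16, -0.18, -0.01, 0, -0.16, -0.18, -0.01, 0, -0.17, -0.17, 0, 0, -0.17, -0.17, 0, 0, -0.17, -0.17, 0, 0, -0.17, -0.17, 0, 0]}}

```text
time: 18.28
ee_pos: [0.4756, 0.1275, 0.1445]
eef_rot: [0.4, 0.916, -0.0, -0.0]
ft_force: [-0.9, 1.1, 2.6]
width: 0.0229
grip_force: 45.0
```

```bash
python3 st.py
```

```text
18.2833 mean F [-0.92  1.07  2.57] sd [0. 0. 0.] box xy F [-0.95  1.03] pos [0.47555 0.12755 0.14447] sd [0. 0. 0.]
tip box [-0.0588  0.0727]
```

>>> {"op": "arm_command", "data": {"moves": [-0.18, -0.16, -0.005, 0, -0.18, -0.16, 0, 0, -0.18, -0.16, 0, 0, -0.18, -0.16, 0, 0, -0.17, -0.17, 0, 0, -0.17, -0.17, 0, 0]}}

```text
time: 18.78
ee_pos: [0.4756, 0.1132, 0.1445]
eef_rot: [0.4, 0.916, -0.0, 0.0]
ft_force: [-0.1, 2.0, 2.2]
width: 0.0237
grip_force: 45.0
```

```bash
python3 st.py
```

```text
18.7833 mean F [-0.14  2.03  2.18] sd [0. 0. 0.] box xy F [-0.21  2.02] pos [0.4756  0.11315 0.14454] sd [0. 0. 0.]
tip box [-0.0583  0.0583]
```

>>> {"op": "arm_command", "data": {"moves": [-0.17, -0.17, 0, 0, -0.17, -0.17, 0, 0, -0.17, -0.17, 0, 0, -0.17, -0.17, 0, 0, -0.17, -0.17, 0, 0, -0.17, -0.17, 0, 0, -0.17, -0.17, 0, 0, -0.17, -0.17, 0, 0]}}

```text
time: 19.45
ee_pos: [0.4749, 0.094, 0.1446]
eef_rot: [0.4, 0.916, -0.0, 0.0]
ft_force: [-1.7, 1.6, 1.5]
width: 0.0237
grip_force: 45.0
```

```bash
python3 st.py
```

```text
19.45 mean F [-1.69  1.58  1.52] sd [0. 0. 0.] box xy F [-1.74  1.52] pos [0.47489 0.09399 0.14458] sd [0. 0. 0.]
tip box [-0.0583  0.0392]
```

>>> {"op": "arm_command", "data": {"moves": [-0.17, -0.17, 0, 0, -0.17, -0.17, 0, 0, -0.17, -0.17, 0, 0, -0.17, -0.17, 0, 0, -0.17, -0.17, 0, 0, -0.17, -0.17, 0, 0, -0.17, -0.17, 0, 0, -0.17, -0.17, 0, 0]}}

```text
time: 20.12
ee_pos: [0.4741, 0.0748, 0.1446]
eef_rot: [0.4, 0.916, -0.0, 0.0]
ft_force: [-1.4, 2.0, 2.4]
width: 0.0235
grip_force: 45.0
```

```bash
python3 st.py
```

```text
20.1167 mean F [-1.44  2.    2.38] sd [0. 0. 0.] box xy F [-1.51  1.94] pos [0.47414 0.07476 0.14458] sd [0. 0. 0.]
tip box [-0.0584  0.0199]
```

Steady at about 3.5 N; I continue.

>>> {"op": "arm_command", "data": {"moves": [-0.17, -0.17, 0, 0, -0.17, -0.17, 0, 0, -0.17, -0.17, 0, 0, -0.17, -0.17, 0, 0, -0.17, -0.17, 0, 0, -0.17, -0.17, 0, 0, -0.17, -0.17, 0, 0, -0.17, -0.17, 0, 0]}}

```text
time: 20.78
ee_pos: [0.4734, 0.0555, 0.1446]
eef_rot: [0.4, 0.916, -0.0, 0.0]
ft_force: [-1.1, 2.4, 1.1]
width: 0.0235
grip_force: 45.0
```

```bash
python3 st.py
```

```text
20.7833 mean F [-1.12  2.36  1.05] sd [0. 0. 0.] box xy F [-1.2   2.32] pos [0.47343 0.05553 0.14459] sd [0. 0. 0.]
tip box [-0.0584  0.0007]
```

>>> {"op": "arm_command", "data": {"moves": [-0.17, -0.17, 0, 0, -0.17, -0.17, 0, 0, -0.17, -0.17, 0, 0, -0.17, -0.17, 0, 0, -0.17, -0.17, 0, 0, -0.17, -0.17, 0, 0, -0.17, -0.17, 0, 0, -0.17, -0.17, 0, 0]}}

```text
time: 21.45
ee_pos: [0.4727, 0.0363, 0.1446]
eef_rot: [0.4, 0.916, -0.0, 0.0]
ft_force: [-0.8, 2.6, 1.4]
width: 0.0234
grip_force: 45.0
```

```bash
python3 st.py
```

```text
21.45 mean F [-0.84  2.62  1.44] sd [0. 0. 0.] box xy F [-0.93  2.59] pos [0.47269 0.03634 0.14457] sd [0. 0. 0.]
tip box [-0.0584 -0.0185]
```

>>> {"op": "arm_command", "data": {"moves": [-0.17, -0.17, 0, 0, -0.17, -0.17, 0, 0, -0.17, -0.17, 0, 0, -0.17, -0.17, 0, 0, -0.17, -0.17, 0, 0, -0.17, -0.17, 0, 0, -0.17, -0.17, 0, 0, -0.17, -0.17, 0, 0]}}

```text
time: 22.12
ee_pos: [0.472, 0.0171, 0.1446]
eef_rot: [0.4, 0.916, -0.0, 0.0]
ft_force: [-2.0, 1.6, 1.7]
width: 0.0238
grip_force: 45.0
```

```bash
python3 st.py
```

```text
22.1167 mean F [-1.97  1.64  1.7 ] sd [0. 0. 0.] box xy F [-2.02  1.57] pos [0.472   0.01709 0.14461] sd [0. 0. 0.]
tip box [-0.0584 -0.0378]
```

>>> {"op": "arm_command", "data": {"moves": [-0.17, -0.17, 0, 0, -0.17, -0.17, 0, 0, -0.17, -0.17, 0, 0, -0.17, -0.17, 0, 0, -0.17, -0.17, 0, 0, -0.17, -0.17, 0, 0, -0.17, -0.17, 0, 0, -0.17, -0.17, 0, 0]}}

```text
time: 22.78
ee_pos: [0.4713, -0.0021, 0.1446]
eef_rot: [0.4, 0.916, -0.0, 0.0]
ft_force: [-0.8, 1.3, 2.7]
width: 0.0232
grip_force: 45.0
```

```bash
python3 st.py
```

```text
22.7833 mean F [-0.82  1.28  2.73] sd [0. 0. 0.] box xy F [-0.86  1.25] pos [ 0.47126 -0.00208  0.14461] sd [0. 0. 0.]
tip box [-0.0585 -0.057 ]
```

>>> {"op": "arm_command", "data": {"moves": [-0.17, -0.17, 0, 0, -0.17, -0.17, 0, 0, -0.17, -0.17, 0, 0, -0.17, -0.17, 0, 0, -0.17, -0.17, 0, 0, -0.17, -0.17, 0, 0, -0.17, -0.17, 0, 0, -0.17, -0.17, 0, 0, -0.17, -0.17, 0, 0]}}

```text
time: 23.53
ee_pos: [0.4704, -0.0237, 0.1446]
eef_rot: [0.4, 0.916, -0.0, 0.0]
ft_force: [-1.5, 1.9, 1.4]
width: 0.0234
grip_force: 45.0
```

```bash
python3 st.py
```

```text
23.5333 mean F [-1.52  1.89  1.45] sd [0. 0. 0.] box xy F [-1.59  1.84] pos [ 0.47042 -0.02372  0.14458] sd [0. 0. 0.]
tip box [-0.0586 -0.0786]
```

>>> {"op": "arm_command", "data": {"moves": [-0.17, -0.17, 0, 0, -0.17, -0.17, 0, 0, -0.17, -0.17, 0, 0, -0.17, -0.17, 0, 0, -0.17, -0.17, 0, 0, -0.17, -0.17, 0, 0, -0.17, -0.17, 0, 0, -0.17, -0.17, 0, 0, -0.15, -0.15, 0, 0, 0, 0, 0, 0, 0, 0, -0.1, 0]}}

```text
time: 24.45
ee_pos: [0.4695, -0.0454, 0.1454]
eef_rot: [0.4, 0.916, -0.0, -0.0]
ft_force: [0.8, -0.6, -0.9]
width: 0.0234
grip_force: 45.0
```

```bash
python3 st.py
```

```text
24.45 mean F [ 0.78 -0.56 -0.94] sd [0. 0. 0.] box xy F [ 0.8  -0.53] pos [ 0.4695  -0.04538  0.14539] sd [0. 0. 0.]
tip box [-0.0587 -0.1003]
```

>>> {"op": "arm_command", "data": {"moves": [0, 0, -0.5, 0, 0, 0, -1, 0, 0, 0, -2, 0, 0, 0, -3, 0, 0, 0, -3, 0, 0, 0, -2, 0, 1, 1.2, 0, 0, 1.8, 2, 0, 0, 2.2, 2.5, 0, 0, 2.2, 2.5, 0, 0, 2.2, 2.5, 0, 0, 2.2, 2.5, 0, 0]}}

```text
time: 25.45
ee_pos: [0.4875, 0.1314, 0.2616]
eef_rot: [0.4, 0.916, -0.0, 0.001]
ft_force: [0.5, -1.1, -1.0]
width: 0.0235
grip_force: 45.0
```

>>> {"op": "arm_command", "data": {"moves": [2.2, 2.5, 0, 0, 2.2, 2.5, 0, 0, 2.2, 2.5, 0, 0, 2.2, 2.5, 0, 0, 2.2, 2.5, 0, 0, 1.5, 1.8, 0, 0, 1, 1.2, 0, 0, 0, 0, 0, -4, 0, 0, 0, -7, 0, 0, 0, -7, 0, 0, 0, -7, 0, 0, 0, -7]}}

```text
time: 26.45
ee_pos: [0.5095, 0.3342, 0.2614]
eef_rot: [0.129, 0.992, -0.0, 0.0]
ft_force: [-0.2, -1.3, -0.7]
width: 0.0238
grip_force: 45.0
```

>>> {"op": "arm_command", "data": {"moves": [0, 0, 0, -7, 0, 0, 0, -7, 0, 0, 0, -7, 0, 0, 0, -7, 0, 0, 0, -6, 0, 0, 0, -5.9, 0, 0, 0, 0, 0, 0, 0, 0]}}

```text
time: 27.12
ee_pos: [0.5096, 0.3342, 0.261]
eef_rot: [-0.212, 0.977, 0.0, -0.0]
ft_force: [0.6, 0.3, -1.8]
width: 0.0239
grip_force: 45.0
```

```bash
cat > go.py <<'E'
from h import *
s=r.read_state();M=R.from_quat(s['eef_rot']).as_matrix()
print(s['time'],s['ee_pos'],np.degrees(np.arctan2(M[1,0],M[0,0]))%360,'to home cm',((np.array([.5096,.3303,.0665])-s['ee_pos'])@M*100).round(2),s['ft_force'])
E
python3 go.py
```

```text
27.1167 [0.50958359 0.33415657 0.26098525] 204.5276454579918 to home cm [ 0.15 -0.36 19.45] [ 0.55455694  0.30395932 -1.76371588]
```

>>> {"op": "arm_command", "data": {"moves": [0.07, -0.18, 0.5, -0.2, 0.08, -0.18, 2, 0, 0, 0, 3, 0, 0, 0, 3.5, 0, 0, 0, 3.5, 0, 0, 0, 2.5, 0, 0, 0, 1.5, 0, 0, 0, 0.5, 0, 0, 0, 0, 0, 0, 0, 0, 0]}}

```text
time: 27.95
ee_pos: [0.5101, 0.3311, 0.092]
eef_rot: [-0.216, 0.976, 0.0, 0.001]
ft_force: [0.9, 1.0, -2.1]
width: 0.0233
grip_force: 45.0
```

```bash
python3 go.py
```

```text
27.95 [0.51007743 0.33106697 0.09200641] 204.89190273522487 to home cm [ 0.08 -0.05  2.55] [ 0.89116651  0.98470332 -2.07109639]
```

>>> {"op": "arm_command", "data": {"moves": [0.04, -0.03, 0.7, 0, 0.04, -0.02, 0.8, 0, 0, 0, 0.5, 0, 0, 0, 0.2, 0, 0, 0, 0.1, 0, 0, 0, 0.1, 0, 0, 0, 0, 0, 0, 0, 0, 0]}}

```text
time: 28.62
ee_pos: [0.5092, 0.3298, 0.0668]
eef_rot: [-0.216, 0.976, 0.0, 0.0]
ft_force: [-0.4, -0.4, -0.5]
width: 0.0239
grip_force: 45.0
```

```bash
python3 go.py
```

```text
28.6167 [0.50916226 0.3298342  0.06680777] 204.93336806362112 to home cm [-0.06  0.02  0.03] [-0.43440068 -0.375805   -0.47727359]
```

>>> {"op": "arm_command", "data": {"moves": [0, 0, 0.03, 0, 0, 0, 0, 0, 0, 0, 0, 0, 0, 0, 0, 0]}}

```text
time: 28.95
ee_pos: [0.5092, 0.3298, 0.0665]
eef_rot: [-0.216, 0.976, 0.0, 0.0]
ft_force: [0.2, 1.0, 0.7]
width: 0.0236
grip_force: 45.0
```

>>> {"op": "arm_command", "data": {"moves": [0, 0, 0, 0, 0, 0, 0, 0, 0, 0, 0, 0, 0, 0, 0, 0, 0, 0, 0, 0, 0, 0, 0, 0, 0, 0, 0, 0, 0, 0, 0, 0, 0, 0, 0, 0, 0, 0, 0, 0], "fingers": 100}}

```text
time: 29.78
ee_pos: [0.5091, 0.3297, 0.0663]
eef_rot: [-0.216, 0.976, -0.0, 0.0]
ft_force: [-0.9, -0.3, 0.9]
width: 0.0817
grip_force: 0.0
```

>>> {"op": "arm_command", "data": {"moves": [0, 0, -0.5, 0, 0, 0, -1.5, 0, 0, 0, -3, 0, 0, 0, -3, 0, 0, 0, -3, 0, 0, 0, -3, 0, 0, 0, -3, 0, 0, 0, -2, 0, 0, 0, 0, 0, 0, 0, 0, 0]}}

```text
time: 30.62
ee_pos: [0.5091, 0.3303, 0.2584]
eef_rot: [-0.216, 0.976, 0.0, 0.001]
ft_force: [-0.1, 0.0, -1.2]
width: 0.0873
grip_force: 0.0
```

Run:
```python
from h import *
s=r.read_state();print(s['time'],s['ee_pos'],s['width'])
im=r.camera('wrist')[:,:,::-1];cv2.imwrite('pics/w9.png',im)
```

```text
30.6167 [0.50909503 0.33033114 0.25836871] 0.08725773018216923
```

View pics/w9.png

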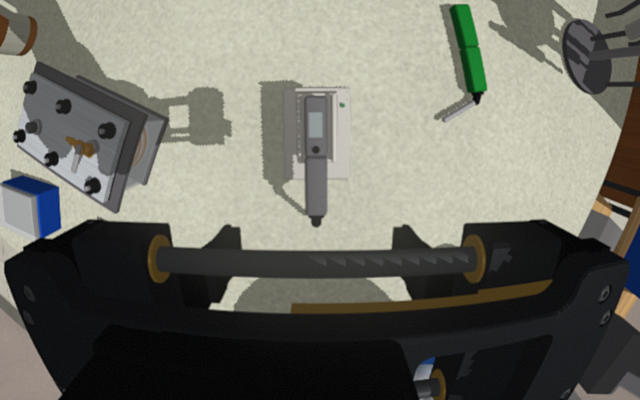

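The pen lies home in its dock, with the handle from (316,97) to (316,217), released and level between the cheeks. The gripper is clear, so I hand in.

```bash
python3 -c "
from bench import r
print(r.close_job())"
```

```text
the job is handed in; nothing more can be done
None
```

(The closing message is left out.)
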